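# Unstack the spacer blocks into their fitted trays

## Task

Someone has left the sanding block and three off-cuts stacked on the bench. Take the stack apart from the top down, one piece at a time, without toppling the rest, and put each piece away in the shallow tray made to its shape: small off-cut in the smallest tray, long dark one in the long narrow tray, medium one in the medium tray and the sanding block in the largest. Each should end up lying flat on its tray's floor, inside the rim.

Things in the scene. Friction and masses are not known exactly. Their poses are not given: they have to be found in the camera images.
- sanding_block: Cork-and-wood sanding block, light wood on a dark sole, 66 x 115 x 30 mm (x by y by z), 0.7 to 1.4 times 130 g. Origin: centre of its underside, z up, long side along y. Bottom of the stack, flat on the table.
- offcut_medium: Medium reddish-brown hardwood off-cut, 45 x 70 x 19 mm (x by y by z), 0.7 to 1.4 times 38 g. Origin: centre of its underside, z up, long side along y. Lies on the sanding block, roughly along it.
- offcut_long: Long, narrow, dark brown hardwood off-cut, 28 x 90 x 19 mm (x by y by z), 0.7 to 1.4 times 31 g. Origin: centre of its underside, z up, long side along y. Lies on the medium off-cut, twisted up to 40 degrees against it.
- offcut_small: Small, thick, pale hardwood off-cut, 38 x 55 x 22 mm (x by y by z), 0.7 to 1.4 times 29 g. Origin: centre of its underside, z up, long side along y. Top of the stack, on the long off-cut.
- tray_block: Largest shallow dark wooden tray with a cork floor, fixed to the table, for the sanding block. Inside 84 x 133 mm (x by y), walls 7 mm thick. Origin: centre of its underside, on the table, z up; long side along y. Floor 4 mm and rim 10 mm above the origin. Each long wall has a 36 mm wide finger notch in its middle, down to the floor.
- tray_medium: Medium shallow dark wooden tray with a cork floor, fixed to the table, for the medium off-cut. Inside 63 x 88 mm (x by y), walls 7 mm thick. Origin: centre of its underside, on the table, z up; long side along y. Floor 4 mm and rim 10 mm above the origin. Each long wall has a 36 mm wide finger notch in its middle, down to the floor.
- tray_small: Smallest shallow dark wooden tray with a cork floor, fixed to the table, for the small off-cut. Inside 54 x 71 mm (x by y), walls 7 mm thick. Origin: centre of its underside, on the table, z up; long side along y. Floor 4 mm and rim 10 mm above the origin. Each long wall has a 36 mm wide finger notch in its middle, down to the floor.
- tray_long: Long narrow shallow dark wooden tray with a cork floor, fixed to the table, for the long off-cut. Inside 46 x 108 mm (x by y), walls 7 mm thick. Origin: centre of its underside, on the table, z up; long side along y. Floor 4 mm and rim 10 mm above the origin. Each long wall has a 36 mm wide finger notch in its middle, down to the floor.
There are look-alikes about, which are no part of the job. Leave any red look-alike of the offcut_medium alone.

How it is judged:
On the way, in this order (a step that is already met when the one before it is completed fails the run):
1. the small off-cut lies in the smallest tray, the rest of the stack still standing (angle between offcut_small's own z axis and vertical below 0.06 rad and linear speed of offcut_small below 0.02 m/s and x of offcut_small in the frame of tray_small between -0.012 and 0.012 m and y of offcut_small in the frame of tray_small between -0.012 and 0.012 m and z of offcut_small in the frame of tray_small between 0.002 and 0.007 m and angle between the y axis of offcut_small and the y axis of tray_small, either way round below 0.35 rad and height (world z) of offcut_long above 0.045 m and height (world z) of offcut_medium above 0.026 m), for 0.2 s.
2. the long dark off-cut lies in the long narrow tray, the medium off-cut still on the sanding block (angle between offcut_long's own z axis and vertical below 0.06 rad and linear speed of offcut_long below 0.02 m/s and x of offcut_long in the frame of tray_long between -0.012 and 0.012 m and y of offcut_long in the frame of tray_long between -0.012 and 0.012 m and z of offcut_long in the frame of tray_long between 0.002 and 0.007 m and angle between the y axis of offcut_long and the y axis of tray_long, either way round below 0.35 rad and height (world z) of offcut_medium above 0.026 m), for 0.2 s.
3. the medium off-cut lies in the medium tray (angle between offcut_medium's own z axis and vertical below 0.06 rad and linear speed of offcut_medium below 0.02 m/s and x of offcut_medium in the frame of tray_medium between -0.012 and 0.012 m and y of offcut_medium in the frame of tray_medium between -0.012 and 0.012 m and z of offcut_medium in the frame of tray_medium between 0.002 and 0.007 m and angle between the y axis of offcut_medium and the y axis of tray_medium, either way round below 0.35 rad), for 0.2 s.
4. the sanding block lies in the largest tray (angle between sanding_block's own z axis and vertical below 0.06 rad and linear speed of sanding_block below 0.02 m/s and x of sanding_block in the frame of tray_block between -0.012 and 0.012 m and y of sanding_block in the frame of tray_block between -0.012 and 0.012 m and z of sanding_block in the frame of tray_block between 0.002 and 0.007 m and angle between the y axis of sanding_block and the y axis of tray_block, either way round below 0.35 rad), for 0.2 s.
At the end, for the whole second after the job is handed in: Each of the four pieces lies at rest in its own tray: flat (within 0.06 rad), on the tray's floor (within 3 mm), centred within 12 mm along both sides and along the tray within 0.35 rad (all of step 3 and all of step 4 and angle between each of offcut_small, offcut_long's own z axis and vertical below 0.06 rad and linear speed of each of offcut_small, offcut_long below 0.02 m/s and x of offcut_small in the frame of tray_small between -0.012 and 0.012 m and y of offcut_small in the frame of tray_small between -0.012 and 0.012 m and z of offcut_small in the frame of tray_small between 0.002 and 0.007 m and angle between the y axis of offcut_small and the y axis of tray_small, either way round below 0.35 rad and x of offcut_long in the frame of tray_long between -0.012 and 0.012 m and y of offcut_long in the frame of tray_long between -0.012 and 0.012 m and z of offcut_long in the frame of tray_long between 0.002 and 0.007 m and angle between the y axis of offcut_long and the y axis of tray_long, either way round below 0.35 rad); the robot touches nothing.
It also fails if it takes over 104 s, if anything falls off the work surface, if the arm or the gripper's body presses on something with over 40 N, if the wrist force passes 120 N, or if a joint passes its speed limit or range.

## Robot

A 7-joint arm with a two-finger parallel gripper is mounted at the origin on a cart in front of the work surface, level with it; the furniture and walls round the work are solid. World frame = base frame: x ahead of the robot, y to its left, z up, the work surface at z = 0. Lengths are in m, angles in rad, forces in N, time in s.
With the tool pointing down it reaches from about 0.425 to 0.95 m from the base axis. Payload 4.7 kg.
Tool frame: the origin (TCP) lies at the very end of the fingers, on their centre line; the grasp point (between the pads) lies 19 mm behind it (manip.grasp_offset is the distance from the TCP to the grasp point, in m); z points along the fingers, y is the line along which they close (so a half turn about z gives the same grasp; the last joint's range is limited). The gripper opens to 85 mm and grips with 20 to 120 N. Pads are 22 mm wide; open, the fingers measure 114 mm over their backs; the gripper's body (76 mm by 85 mm) begins 54 mm behind the grasp point. The pads swing forward as they close: fully open they stand 13 mm farther back than shut.
Start: joints at [1.281, 0.469, -0.049, 1.532, 0.024, 1.141, -0.082], TCP at [0.174, -0.652, 0.231] pointing down, gripper open.
Joint ranges: [-2.59, 2.59], [-0.33, 1.99], [-1.39, 1.29], [0.1, 2.45], [-1.04, 4.18], [0.21, 1.99], [-2.66, 2.66]. Speed limits (rad/s): [2.57, 2.57, 3.14, 3.14, 3.14, 3.14, 3.14].

## Interface

Orientations are given as a unit quaternion [w, x, y, z].
In Python, from station import manip gives the robot as it stands.
- The arm moves only by the tool play_rows, never from a script. Its argument "plan" is a list of rows, each a list of 7 numbers: the closure, from 0 (fully open) to 1 (shut), then the shift along the tool's x, y, z in mm, then the turn, a rotation vector about the tool's x, y, z in degrees. In form: [[hand, dx, dy, dz, rx, ry, rz], ...]. A call has 1 to 20 rows; each row is the pose to reach, as a shift and turn from the pose commanded when the call began, along the tool's axes at that moment; what a row does not reach only later rows make up. A row lasts 1/12 s, in which the tool goes at most 41.7 mm and 7.16 degrees, less where a joint would pass 70% of its speed; a pose out of reach is approached as far as the arm can. A call with a gripper value outside its range is refused whole. The fingers move at their own pace and stop on an object; "grip_force" is the grip in N (left out, the last holds). Time passes only in rows, so rows that repeat a pose let the fingers close. It gives the time, the measured TCP pose, the force, the opening and the grip force at its end, in the units of the state.
- manip.get_state(): the state, without advancing time (a new reading comes with each control period).
- manip.snapshot(name): name is "scene" or "top"; returns (picture, depth): 400x640x3 uint8, red, green, blue; 400x640 float32, m along the optical axis (not along the pixel's ray), 0 where there is no reading.
- manip.camera_info(name): a dict with "mtx" (3x3 intrinsics, pixels), "dist" ([k1, k2, p1, p2, k3] as OpenCV has them; the pictures are not rectified), "cam_to_world" (4x4, takes a point from camera to world coordinates). Camera axes: x right, y down, z forward; pixel columns grow to the right and rows downward; lengths in m; the calibration is good to about 2 mm. A picture is of the moment at which its call begins. camera_info takes no time and is no camera call.
- manip.sign_off(): hands the job in; it is judged then, once.
Trained networks look in the newest picture that a camera, given by its name, has taken for a name from the list of things; names that differ only in an ending like _2 or _b are one class to them, and where a whole thing is asked for, a point or a joint stands for the part that bears it (a point fixed in the world has none). Each returns a list of dicts, best first, with "confidence" (0 to 1); they miss things now and then, are a little off and sometimes report something else, mostly with a low value. They report only what shows in the picture. A call takes as long as a camera call. They do not tell look-alikes from the thing itself.
- manip.trace(camera, name): "region" (400x640 bool, what is visible of it) and "uv" ([column, row] in pixels, amid what is visible of it).
- manip.pinpoint(camera, name): "uv" ([column, row] in pixels: a listed point, or the origin of a listed thing).
The state is a dict: "clock": time; "joint_positions": joint angles; "joint_velocities": joint speeds; "effort": joint torques, N m; "tool_pos": TCP position; "tool_rot": TCP orientation; "wrist_force": force on the tool from outside, world axes, zero at the start; "moment": the same for the moment, N m; "opening": finger opening in m; "gripper_force": force on a finger pad.
Only numpy, scipy, OpenCV 4.12 (cv2) and the standard library are available. Lean on these libraries where they do the work, as an engineer would, in place of code of your own. Each camera call takes 0.05 s, during which the arm holds its last target. There are 200 camera calls.

## Working session

There is one attempt and no reset: what is moved stays moved. The work goes in short steps, Python scripts to look and compute and a tool call to move; the robot and the scene stay as the last step left them, time stands still between calls to the robot, and variables do not carry over. Pictures are saved under pics/ and viewed, at most 14 in all, crops included, and the job is handed in when it is done.

Besides the shell and the picture viewer there is one more tool, called as name([rows], argument=value, ...), one row to a line, values as JSON. play_rows: Moves the arm, as the interface text tells. Its arguments: {"type":"object","properties":{"plan":{"type":"array"},"grip_force":{"type":"number"}},"required":["plan"]}

```bash
mkdir -p pics; cat > h.py <<'E'
import numpy as np, cv2
from station import manip
from scipy.spatial.transform import Rotation as R
def world(cam,depth):
    ci=manip.camera_info(cam);K=np.array(ci["mtx"],float);D=np.array(ci["dist"],float);T=np.array(ci["cam_to_world"])
    h,w=depth.shape;u,v=np.meshgrid(np.arange(w),np.arange(h))
    p=cv2.undistortPoints(np.stack([u.ravel(),v.ravel()],1).astype(float)[:,None],K,D)[:,0]
    P=np.c_[p,np.ones(len(p))]*depth.ravel()[:,None]
    return (P@T[:3,:3].T+T[:3,3]).reshape(h,w,3)
def save(n,im): cv2.imwrite("pics/"+n+".png",im[:,:,::-1])
E
python3 - <<'E'
from h import *
for c in ["scene","top"]:
    im,d=manip.snapshot(c);save(c+"0",im);np.save(c+"0.npy",d);W=world(c,d)
    print(c,np.array(manip.camera_info(c)["cam_to_world"]).round(3).tolist())
    for n in ["sanding_block","offcut_medium","offcut_long","offcut_small","tray_block","tray_medium","tray_small","tray_long"]:
        for r in manip.trace(c,n)[:2]:
            m=r["region"]&(d>0);P=W[m]
            if len(P)<20: continue
            zt=np.percentile(P[:,2],90);Q=P[P[:,2]>zt-.006] if not n.startswith("tray") else P
            rc=cv2.minAreaRect((Q[:,:2]*1000).astype(np.float32))
            print(n,round(r["confidence"],2),np.round(r["uv"]),len(P),"z",P[:,2].min().round(3),zt.round(3),"rect",np.round(rc[0]),np.round(rc[1]),round(rc[2],1))
s=manip.get_state();print(s["clock"],s["tool_pos"],s["tool_rot"],s["opening"])
E
```

```text
scene [[0.788, -0.243, 0.565, 0.078], [-0.615, -0.347, 0.709, -0.522], [0.024, -0.906, -0.422, 0.44], [0.0, 0.0, 0.0, 1.0]]
sanding_block 0.69 [373. 255.] 971 z -0.003 0.029 rect [587. -66.] [121.  70.] 82.0
offcut_medium 0.7 [266. 206.] 376 z -0.001 0.018 rect [506. 220.] [72. 45.] 37.9
offcut_long 0.57 [377. 231.] 361 z -0.003 0.067 rect [578. -63.] [38. 92.] 14.7
offcut_small 0.97 [371. 219.] 505 z 0.0 0.089 rect [588. -61.] [57. 39.] 6.4
tray_medium 0.63 [378. 230.] 317 z -0.003 0.067 rect [633. -56.] [144.  90.] 5.1
tray_medium 0.59 [295. 246.] 944 z -0.001 0.008 rect [474.  52.] [102.  77.] 68.2
tray_small 0.77 [218. 199.] 423 z -0.003 0.008 rect [442. 364.] [74. 88.] 21.8
tray_small 0.28 [368. 218.] 491 z -0.001 0.089 rect [647. -34.] [196.  51.] 23.9
tray_long 0.69 [305. 206.] 549 z -0.003 0.008 rect [615. 195.] [123.  61.] 84.5
top [[0.017, -0.998, 0.061, 0.466], [-1.0, -0.018, -0.019, 0.076], [0.02, -0.061, -0.998, 1.025], [0.0, 0.0, 0.0, 1.0]]
sanding_block 0.66 [363. 161.] 585 z -0.003 0.032 rect [594. -67.] [114.  67.] 71.3
offcut_medium 0.58 [249. 202.] 576 z 0.012 0.02
[... 183 characters left out ...]
27.] 89.5
offcut_small 0.87 [375. 166.] 490 z 0.044 0.091 rect [588. -62.] [55. 38.] 7.0
offcut_small 0.28 [262. 157.] 1319 z -0.005 0.009 rect [617. 196.] [123.  60.] 84.6
tray_block 0.76 [440. 234.] 2677 z -0.004 0.009 rect [ 444. -228.] [153. 101.] 75.0
tray_medium 0.95 [324. 216.] 1411 z -0.004 0.009 rect [477.  53.] [103.  77.] 69.6
tray_small 0.77 [190. 231.] 1117 z -0.005 0.009 rect [442. 365.] [71. 89.] 23.2
tray_small 0.6 [364. 166.] 256 z 0.054 0.069 rect [590. -59.] [28. 88.] 0.1
tray_long 0.69 [261. 154.] 1308 z -0.003 0.009 rect [617. 195.] [122.  60.] 84.9
0.9 [ 0.17409655 -0.65217649  0.2313221 ] [2.44851737e-05 9.91508674e-01 1.30040561e-01 2.81944570e-05] 0.08545303806865803
```

```bash
python3 - <<'E'
from h import *
a=cv2.imread("pics/top0.png");d=np.load("top0.npy");W=world("top",d)
cv2.imwrite("pics/top_c.png",cv2.resize(a[100:290,160:480],None,fx=2.5,fy=2.5))
s=cv2.imread("pics/scene0.png");cv2.imwrite("pics/scene_c.png",cv2.resize(s[150:330,160:480],None,fx=2.5,fy=2.5))
# long axis directions of trays (world deg)
for n,uv,sz in [("block",(440,234),(147,97)),("medium",(324,216),(102,77)),("small",(190,231),(85,68)),("long",(261,154),(122,60))]:
    P=W[uv[1]-45:uv[1]+45,uv[0]-45:uv[0]+45].reshape(-1,3)
    c=W[uv[1],uv[0],:2];Q=P[(P[:,2]>.0065)&(P[:,2]<.013)&(np.linalg.norm(P[:,:2]-c,axis=1)<.1)][:,:2]*1000
    r=cv2.minAreaRect(Q.astype(np.float32));b=cv2.boxPoints(r);e=max([b[1]-b[0],b[2]-b[1]],key=np.linalg.norm)
    print(n,np.round(r[0],1),np.round(r[1]),"long dir",np.degrees(np.arctan2(e[1],e[0])).round(1)%180)
C=W[130:210,330:410].reshape(-1,3)
for n,lo,hi in [("small",.082,.1),("long",.061,.075),("med",.044,.056),("block",.024,.037)]:
    Q=C[(C[:,2]>lo)&(C[:,2]<hi)][:,:2]*1000
    r=cv2.minAreaRect(Q.astype(np.float32));b=cv2.boxPoints(r);e=max([b[1]-b[0],b[2]-b[1]],key=np.linalg.norm)
    print(n,len(Q),np.round(r[0],1),np.round(r[1]),"long dir",np.degrees(np.arctan2(e[1],e[0])).round(1)%180, C[(C[:,2]>lo)&(C[:,2]<hi)][:,2].mean())
E
```

```text
block [ 444.6 -225.7] [147.  98.] long dir 75.7
medium [475.9  52.6] [102.  77.] long dir 68.3
small [441.7 362.8] [68. 85.] long dir 112.8
long [629.3 202. ] [182. 132.] long dir 26.9
small 465 [588.5 -61.7] [55. 38.] long dir 6.7 0.08924984630674529
long 304 [582.8 -60.3] [92. 50.] long dir 83.7 0.06746985402041218
med 141 [591.  -59.6] [88. 70.] long dir 88.6 0.048786069862440426
block 547 [592.1 -66.3] [115.  73.] long dir 71.2 0.029167618862970777
```

View pics/top_c.png

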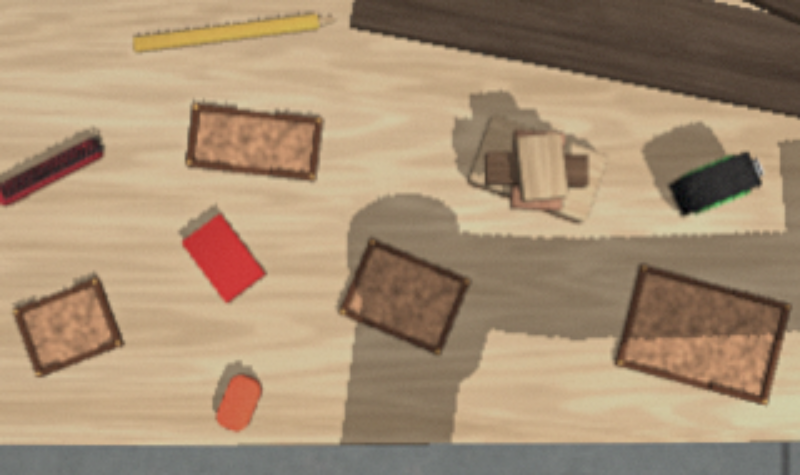

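View pics/scene_c.png

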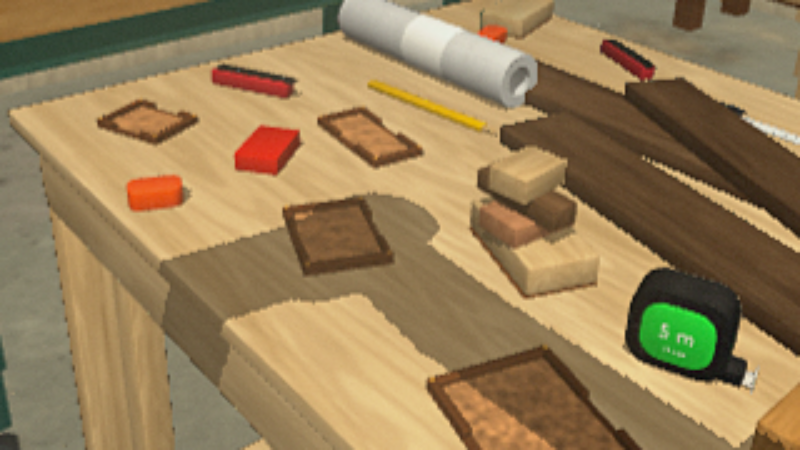

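The view shows the stack near crop (540,165): small on long on medium on block. The trays are at (255,140) long, (68,325) small, (405,295) medium and (705,330) block. The red look-alike at (223,254), a tape measure at (715,182) and dark beams beyond the stack are to be left alone.

```bash
cat >> h.py <<'E'
def go(xyz_mm,yaw):
    "shift/turn from present tool pose to TCP xyz (mm), tool x along yaw deg (pointing down)"
    s=manip.get_state();q=np.array(s["tool_rot"]);r=R.from_quat(q[[1,2,3,0]])
    M=R.from_euler("z",yaw,degrees=True)*R.from_euler("x",180,degrees=True)
    d=r.inv().apply(np.array(xyz_mm)-np.array(s["tool_pos"])*1000)
    rv=np.degrees((r.inv()*M).as_rotvec())
    print("t",round(s["clock"],2),"shift",d.round(1),"turn",rv.round(1),"|",np.round(np.array(s["tool_pos"])*1000,1),"rows",max(np.linalg.norm(d)/41.7,np.linalg.norm(rv)/7.16).round(1))
E
python3 - <<'E'
from h import *
W=world("top",np.load("top0.npy")).reshape(-1,3)
for n,x0,x1,y0,y1 in [("tape",.5,.65,-.25,-.14),("beam",.655,.72,-.15,.03)]:
    m=(W[:,0]>x0)&(W[:,0]<x1)&(W[:,1]>y0)&(W[:,1]<y1);P=W[m];Q=P[P[:,2]>.012];print(n,Q[:,2].max(),Q.min(0),Q.max(0))
go([588.5,-61.7,150],6.7)
E
```

```text
tape 0.06976876209803429 [ 0.50033835 -0.24988892  0.01276232] [ 0.60690599 -0.16971984  0.06976876]
beam 0.02449232241074939 [ 0.67887221 -0.14959602  0.01204851] [0.71998243 0.02869821 0.02449232]
t 0.9 shift [ 552.7 -463.6   81.3] turn [ 0.  -0.   8.2] | [ 174.1 -652.2  231.3] rows 17.4
```

play_rows([
  [0,553,-464,81,0,0,8.2],
  [0,553,-464,81,0,0,8.2],
  [0,553,-464,81,0,0,8.2],
  [0,553,-464,81,0,0,8.2],
  [0,553,-464,81,0,0,8.2],
  [0,553,-464,81,0,0,8.2],
  [0,553,-464,81,0,0,8.2],
  [0,553,-464,81,0,0,8.2],
  [0,553,-464,81,0,0,8.2],
  [0,553,-464,81,0,0,8.2],
  [0,553,-464,81,0,0,8.2],
  [0,553,-464,81,0,0,8.2],
  [0,553,-464,81,0,0,8.2],
  [0,553,-464,81,0,0,8.2],
  [0,553,-464,81,0,0,8.2],
  [0,553,-464,81,0,0,8.2],
  [0,553,-464,81,0,0,8.2],
  [0,553,-464,81,0,0,8.2],
  [0,553,-464,81,0,0,8.2],
  [0,553,-464,81,0,0,8.2],
], grip_force=25)

```text
clock: 2.57
tool_pos: [0.589, -0.06, 0.15]
tool_rot: [-0.0, 0.998, 0.06, -0.0]
wrist_force: [0.2, -1.2, 0.4]
opening: 0.0853
gripper_force: 0.0
```

```bash
python3 -c "
from h import *
go([588.5,-61.7,72],6.7)"
```

```text
t 2.57 shift [-0.7  1.6 78. ] turn [-0.   0.   0.2] | [589. -60. 150.] rows 1.9
```

play_rows([
  [0,0,0,35,0,0,0],
  [0,0,0,65,0,0,0],
  [0,0,0,78,0,0,0],
  [0,0,0,78,0,0,0],
  [0,0,0,78,0,0,0],
  [0.3,0,0,78,0,0,0],
  [0.4,0,0,78,0,0,0],
  [0.45,0,0,78,0,0,0],
  [0.5,0,0,78,0,0,0],
  [0.55,0,0,78,0,0,0],
  [0.6,0,0,78,0,0,0],
  [0.65,0,0,78,0,0,0],
  [0.7,0,0,78,0,0,0],
  [0.7,0,0,78,0,0,0],
  [0.7,0,0,78,0,0,0],
  [0.7,0,0,78,0,0,0],
])

```text
clock: 3.9
tool_pos: [0.5894, -0.0611, 0.0732]
tool_rot: [0.0, 0.998, 0.059, 0.001]
wrist_force: [0.4, 0.8, 5.6]
opening: 0.0377
gripper_force: 26.6
```

play_rows([
  [0.7,0,0,-4,0,0,0],
  [0.7,0,0,-12,0,0,0],
  [0.7,0,0,-30,0,0,0],
  [0.7,0,0,-60,0,0,0],
  [0.7,0,0,-90,0,0,0],
  [0.7,0,0,-90,0,0,0],
])

```text
clock: 4.4
tool_pos: [0.5925, -0.0613, 0.1687]
tool_rot: [0.001, 0.998, 0.059, 0.006]
wrist_force: [1.2, -0.0, 0.4]
opening: 0.0374
gripper_force: 25.9
```

```bash
python3 - <<'E'
from h import *
go([441.8,363.5,60],113)
print(manip.get_state()["wrist_force"],manip.get_state()["opening"])
E
```

```text
t 4.4 shift [-101.  -439.7  106.7] turn [   0.7   -0.3 -106.3] | [592.5 -61.3 168.7] rows 14.8
[ 1.22118153 -0.01821246  0.44988537] 0.037406413798583005
```

play_rows([
  [0.7,-98,-440,60,0,0,-106],
  [0.7,-98,-440,60,0,0,-106],
  [0.7,-98,-440,60,0,0,-106],
  [0.7,-98,-440,60,0,0,-106],
  [0.7,-98,-440,60,0,0,-106],
  [0.7,-98,-440,60,0,0,-106],
  [0.7,-98,-440,60,0,0,-106],
  [0.7,-98,-440,60,0,0,-106],
  [0.7,-98,-440,60,0,0,-106],
  [0.7,-98,-440,60,0,0,-106],
  [0.7,-98,-440,60,0,0,-106],
  [0.7,-98,-440,60,0,0,-106],
  [0.7,-98,-440,60,0,0,-106],
  [0.7,-98,-440,60,0,0,-106],
  [0.7,-98,-440,60,0,0,-106],
  [0.7,-98,-440,60,0,0,-106],
  [0.7,-98,-440,60,0,0,-106],
  [0.7,-98,-440,60,0,0,-106],
  [0.7,-98,-440,60,0,0,-106],
])

```text
clock: 5.98
tool_pos: [0.4399, 0.364, 0.1024]
tool_rot: [0.0, 0.554, 0.832, -0.0]
wrist_force: [-0.2, -0.0, 0.2]
opening: 0.0371
gripper_force: 25.8
```

```bash
python3 - <<'E'
from h import *
go([441.8,363.5,10],113)
im,d=manip.snapshot("top");save("top1",im[130:290,140:420]);W=world("top",d)
P=W[130:210,330:410].reshape(-1,3)
for n,lo,hi in [("long",.060,.08),("med",.042,.056),("block",.024,.037)]:
    m=(P[:,2]>lo)&(P[:,2]<hi);Q=P[m][:,:2]*1000
    r=cv2.minAreaRect(Q.astype(np.float32));print(n,m.sum(),np.round(r[0],1),np.round(r[1]),round(r[2],1),P[m][:,2].mean())
cv2.imwrite("pics/top1.png",cv2.resize(im[130:290,140:420,::-1],None,fx=2.8,fy=2.8))
E
```

```text
t 5.98 shift [-1.2  1.6 92.4] turn [ 0.   0.  -0.4] | [439.9 364.  102.4] rows 2.2
long 530 [589.6 -60.8] [90. 29.] 89.2 0.06740019212825002
med 380 [591.2 -58.4] [86. 70.] 88.5 0.04859698468074973
block 551 [590.4 -65.8] [115.  77.] 71.4 0.029079205877612594
```

View pics/top1.png

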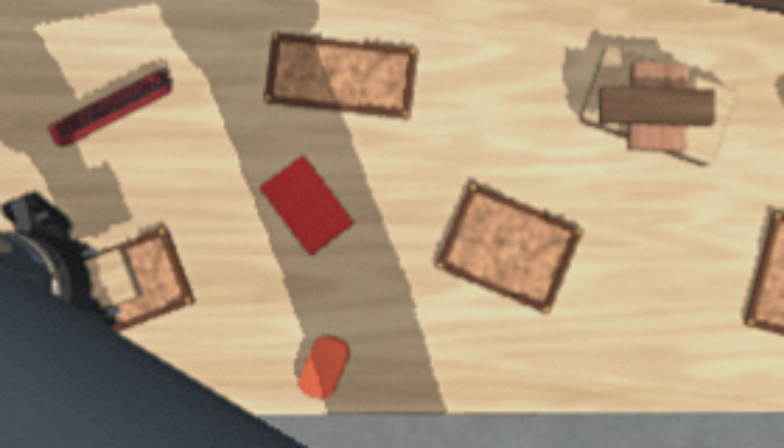

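play_rows([
  [0.7,-1,1,35,0,0,0],
  [0.7,-1,1,65,0,0,0],
  [0.7,-1,1,82,0,0,0],
  [0.7,-1,1,88,0,0,0],
  [0.7,-1,1,92,0,0,0],
  [0.7,-1,1,93,0,0,0],
  [0.7,-1,1,93,0,0,0],
  [0.7,-1,1,93,0,0,0],
  [0.45,-1,1,93,0,0,0],
  [0.4,-1,1,93,0,0,0],
  [0.3,-1,1,93,0,0,0],
  [0.2,-1,1,93,0,0,0],
  [0.2,-1,1,80,0,0,0],
  [0,-1,1,50,0,0,0],
  [0,-1,1,10,0,0,0],
  [0,-1,1,-20,0,0,0],
  [0,-1,1,-20,0,0,0],
])

```text
clock: 7.45
tool_pos: [0.4434, 0.3674, 0.1295]
tool_rot: [0.002, 0.554, 0.833, 0.006]
wrist_force: [0.5, 0.4, 0.0]
opening: 0.0854
gripper_force: 0.0
```

```bash
python3 - <<'E'
from h import *
print(manip.get_state()["opening"],manip.get_state()["wrist_force"])
go([589.6,-60.8,140],90)
E
```

```text
0.0854349595823083 [0.5093488  0.39624473 0.01187392]
t 7.45 shift [-451.4  -30.7  -12.6] turn [ 0.6 -0.4 22.8] | [443.4 367.4 129.5] rows 10.9
```

play_rows([
  [0,-449,-32,-15,0,0,23],
  [0,-449,-32,-15,0,0,23],
  [0,-449,-32,-15,0,0,23],
  [0,-449,-32,-15,0,0,23],
  [0,-449,-32,-15,0,0,23],
  [0,-449,-32,-15,0,0,23],
  [0,-449,-32,-15,0,0,23],
  [0,-449,-32,-15,0,0,23],
  [0,-449,-32,-15,0,0,23],
  [0,-449,-32,-15,0,0,23],
  [0,-449,-32,-15,0,0,23],
  [0,-449,-32,-15,0,0,23],
  [0,-449,-32,-15,0,0,23],
  [0,-449,-32,-15,0,0,23],
  [0,-449,-32,-15,0,0,23],
])

```text
clock: 8.7
tool_pos: [0.5847, -0.0609, 0.1376]
tool_rot: [-0.0, 0.708, 0.707, 0.0]
wrist_force: [0.0, 0.5, -0.5]
opening: 0.0855
gripper_force: 0.0
```

```bash
cat >> h.py <<'E'
def chk(c,dirn,zlo,L=.045):
    "top face seen near c (mm): centre in the tray's frame (mm), size, direction, height"
    im,d=manip.snapshot("top");P=world("top",d).reshape(-1,3)
    m=(np.linalg.norm(P[:,:2]*1000-np.array(c),axis=1)<70)&(P[:,2]>zlo)&(P[:,2]<zlo+.012);Q=P[m]
    r=cv2.minAreaRect((Q[:,:2]*1000).astype(np.float32));t=np.radians(dirn-90)
    e=np.array(r[0])-c;print("piece in tray x,y",(np.array([[np.cos(t),np.sin(t)],[-np.sin(t),np.cos(t)]])@e).round(1),np.round(r[1]),round(r[2],1),"top z",Q[:,2].mean().round(4),len(Q));return im
E
python3 - <<'E'
from h import *
chk([441.8,363.5],113,.018)
go([589.6,-60.8,53],90)
E
```

```text
piece in tray x,y [ 0.7 -2.7] [38. 56.] 22.4 top z 0.0247 410
t 8.75 shift [-0.   4.8 84.6] turn [ 0.  -0.  -0.1] | [584.8 -60.8 137.6] rows 2.0
```

Small piece is in its tray. Now the long one.

play_rows([
  [0,0,5,30,0,0,0],
  [0,0,5,60,0,0,0],
  [0,0,5,80,0,0,0],
  [0,0,5,84,0,0,0],
  [0,0,5,84,0,0,0],
  [0,0,5,84,0,0,0],
  [0.4,0,5,84,0,0,0],
  [0.5,0,5,84,0,0,0],
  [0.55,0,5,84,0,0,0],
  [0.6,0,5,84,0,0,0],
  [0.65,0,5,84,0,0,0],
  [0.7,0,5,84,0,0,0],
  [0.75,0,5,84,0,0,0],
  [0.8,0,5,84,0,0,0],
  [0.8,0,5,84,0,0,0],
  [0.8,0,5,84,0,0,0],
  [0.8,0,5,84,0,0,0],
])

```text
clock: 10.17
tool_pos: [0.5905, -0.0629, 0.0539]
tool_rot: [0.0, 0.709, 0.705, 0.0]
wrist_force: [-0.5, 0.6, 6.1]
opening: 0.0275
gripper_force: 26.1
```

play_rows([
  [0.8,0,0,-4,0,0,0],
  [0.8,0,0,-12,0,0,0],
  [0.8,0,0,-30,0,0,0],
  [0.8,0,0,-60,0,0,0],
  [0.8,0,0,-60,0,0,0],
  [0.8,0,0,-60,0,0,0],
  [0.8,0,0,-60,0,0,0],
])

```text
clock: 10.75
tool_pos: [0.5898, -0.063, 0.1132]
tool_rot: [-0.0, 0.709, 0.705, -0.0]
wrist_force: [-0.2, -0.5, 0.2]
opening: 0.028
gripper_force: 25.4
```

```bash
python3 - <<'E'
from h import *
print(manip.get_state()["opening"])
go([617,195.3,80],84.8)
E
```

```text
0.027950225920213557
t 10.75 shift [258.5  26.1  33.1] turn [-0.   0.   4.9] | [589.8 -63.  113.2] rows 6.3
```

play_rows([
  [0.8,256,26,33,0,0,4.9],
  [0.8,256,26,33,0,0,4.9],
  [0.8,256,26,33,0,0,4.9],
  [0.8,256,26,33,0,0,4.9],
  [0.8,256,26,33,0,0,4.9],
  [0.8,256,26,33,0,0,4.9],
  [0.8,256,26,33,0,0,4.9],
  [0.8,256,26,33,0,0,4.9],
  [0.8,256,26,33,0,0,4.9],
  [0.8,256,26,33,0,0,4.9],
  [0.8,256,26,33,0,0,4.9],
])

```text
clock: 11.67
tool_pos: [0.6176, 0.1902, 0.0798]
tool_rot: [0.001, 0.739, 0.673, -0.001]
wrist_force: [-0.7, -0.3, -0.4]
opening: 0.0267
gripper_force: 25.4
```

```bash
python3 - <<'E'
from h import *
go([617,193.3,9],84.8)
im,d=manip.snapshot("top");W=world("top",d)
P=W[130:210,330:410].reshape(-1,3)
for n,lo,hi in [("med",.044,.056),("block",.024,.037)]:
    m=(P[:,2]>lo)&(P[:,2]<hi);Q=P[m][:,:2]*1000
    r=cv2.minAreaRect(Q.astype(np.float32));print(n,m.sum(),np.round(r[0],1),np.round(r[1]),round(r[2],1),P[m][:,2].mean())
E
```

```text
t 11.67 shift [ 3.2 -0.8 70.8] turn [-0.   0.1 -0.1] | [617.6 190.2  79.8] rows 1.7
med 624 [591.  -64.3] [45. 70.] 88.4 0.048546751639054704
block 848 [591.4 -66. ] [115.  75.] 71.3 0.029402196148502806
```

play_rows([
  [0.8,2,0,30,0,0,0],
  [0.8,2,0,52,0,0,0],
  [0.8,2,0,63,0,0,0],
  [0.8,2,0,68,0,0,0],
  [0.8,2,0,71,0,0,0],
  [0.8,2,0,71,0,0,0],
  [0.8,2,0,71,0,0,0],
  [0.55,2,0,71,0,0,0],
  [0.45,2,0,71,0,0,0],
  [0.4,2,0,71,0,0,0],
  [0.4,2,0,65,0,0,0],
  [0.3,2,0,50,0,0,0],
  [0,2,0,20,0,0,0],
  [0,2,0,-20,0,0,0],
  [0,2,0,-30,0,0,0],
  [0,2,0,-30,0,0,0],
])

```text
clock: 13.05
tool_pos: [0.6202, 0.1968, 0.1163]
tool_rot: [0.002, 0.738, 0.675, 0.005]
wrist_force: [-0.3, 0.3, -0.4]
opening: 0.0854
gripper_force: 0.0
```

```bash
python3 - <<'E'
from h import *
go([591,-64.3,110],-1.6)
E
```

```text
t 13.05 shift [-262.7   -5.7    5.2] turn [ 0.2 -0.6 86.4] | [620.2 196.8 116.3] rows 12.1
```

play_rows([
  [0,-261,-4,0,0,0,86.5],
  [0,-261,-4,0,0,0,86.5],
  [0,-261,-4,0,0,0,86.5],
  [0,-261,-4,0,0,0,86.5],
  [0,-261,-4,0,0,0,86.5],
  [0,-261,-4,0,0,0,86.5],
  [0,-261,-4,0,0,0,86.5],
  [0,-261,-4,0,0,0,86.5],
  [0,-261,-4,0,0,0,86.5],
  [0,-261,-4,0,0,0,86.5],
  [0,-261,-4,0,0,0,86.5],
  [0,-261,-4,0,0,0,86.5],
  [0,-261,-4,0,0,0,86.5],
  [0,-261,-4,0,0,0,86.5],
  [0,-261,-4,0,0,0,86.5],
  [0,-261,-4,0,0,0,86.5],
])

```text
clock: 14.38
tool_pos: [0.5899, -0.0645, 0.1103]
tool_rot: [-0.0, 1.0, -0.014, -0.0]
wrist_force: [0.4, -0.1, -0.6]
opening: 0.0854
gripper_force: 0.0
```

```bash
python3 - <<'E'
from h import *
chk([617,195.3],84.8,.014)
go([591,-64.3,34],-1.6)
E
```

```text
piece in tray x,y [-5.5  2.8] [91. 44.] 84.7 top z 0.0218 468
t 14.43 shift [ 1.1 -0.3 76.3] turn [-0.  0.  0.] | [589.9 -64.6 110.3] rows 1.8
```

```bash
python3 - <<'E'
from h import *
im,d=manip.snapshot("top");W=world("top",d)
cv2.imwrite("pics/long1.png",cv2.resize(im[120:200,210:310,::-1],None,fx=5,fy=5))
P=W.reshape(-1,3);m=(np.linalg.norm(P[:,:2]-[.617,.1953],axis=1)<.07)&(P[:,2]>.018)&(P[:,2]<.03);Q=P[m]*1000
r=cv2.minAreaRect(Q[:,:2].astype(np.float32));print(r,Q.mean(0),len(Q))
A=np.c_[Q[:,:2]-Q[:,:2].mean(0),np.ones(len(Q))];print(np.linalg.lstsq(A,Q[:,2],rcond=None)[0])
E
```

```text
((619.7797241210938, 197.29550170898438), (89.64134979248047, 28.354501724243164), 85.23799133300781) [619.12154059 196.21781131  21.9972978 ] 458
[ 7.45988695e-03 -1.02121623e-03  2.19972978e+01]
```

View pics/long1.png

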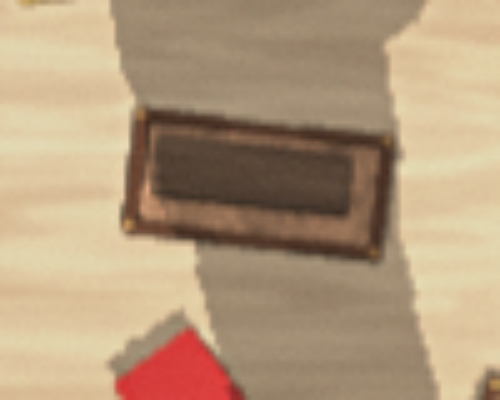

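The long piece lies flat in its tray, at about (250,180) in the crop and a few mm off centre. Next is the medium one.

play_rows([
  [0,1,0,30,0,0,0],
  [0,1,0,55,0,0,0],
  [0,1,0,70,0,0,0],
  [0,1,0,76,0,0,0],
  [0,1,0,76,0,0,0],
  [0,1,0,76,0,0,0],
  [0.25,1,0,76,0,0,0],
  [0.35,1,0,76,0,0,0],
  [0.4,1,0,76,0,0,0],
  [0.45,1,0,76,0,0,0],
  [0.5,1,0,76,0,0,0],
  [0.55,1,0,76,0,0,0],
  [0.6,1,0,76,0,0,0],
  [0.6,1,0,76,0,0,0],
  [0.6,1,0,76,0,0,0],
  [0.6,1,0,76,0,0,0],
])

```text
clock: 15.82
tool_pos: [0.5916, -0.0645, 0.0352]
tool_rot: [0.0, 1.0, -0.014, 0.001]
wrist_force: [-1.3, -0.2, 6.3]
opening: 0.0445
gripper_force: 26.8
```

play_rows([
  [0.6,0,0,-4,0,0,0],
  [0.6,0,0,-12,0,0,0],
  [0.6,0,0,-30,0,0,0],
  [0.6,0,0,-60,0,0,0],
  [0.6,0,0,-60,0,0,0],
  [0.6,0,0,-60,0,0,0],
  [0.6,0,0,-60,0,0,0],
])

```text
clock: 16.4
tool_pos: [0.5907, -0.0647, 0.0944]
tool_rot: [0.0, 1.0, -0.015, -0.0]
wrist_force: [0.2, 0.6, -0.4]
opening: 0.0444
gripper_force: 26.1
```

```bash
python3 - <<'E'
from h import *
go([476,52.7,80],69)
E
```

```text
t 16.4 shift [-118.  -114.1   14.4] turn [  0.    0.  -70.7] | [590.7 -64.7  94.4] rows 9.9
```

play_rows([
  [0.6,-118,-114,14,0,0,-70.7],
  [0.6,-118,-114,14,0,0,-70.7],
  [0.6,-118,-114,14,0,0,-70.7],
  [0.6,-118,-114,14,0,0,-70.7],
  [0.6,-118,-114,14,0,0,-70.7],
  [0.6,-118,-114,14,0,0,-70.7],
  [0.6,-118,-114,14,0,0,-70.7],
  [0.6,-118,-114,14,0,0,-70.7],
  [0.6,-118,-114,14,0,0,-70.7],
  [0.6,-118,-114,14,0,0,-70.7],
  [0.6,-118,-114,14,0,0,-70.7],
  [0.6,-118,-114,14,0,0,-70.7],
  [0.6,-118,-114,14,0,0,-70.7],
  [0.6,-118,-114,14,0,0,-70.7],
])

```text
clock: 17.57
tool_pos: [0.4761, 0.0527, 0.08]
tool_rot: [-0.0, 0.824, 0.566, -0.0]
wrist_force: [0.1, -0.4, -0.5]
opening: 0.0442
gripper_force: 26.1
```

```bash
python3 - <<'E'
from h import *
go([476,52.7,9],69)
im,d=manip.snapshot("top");W=world("top",d)
P=W[130:210,330:410].reshape(-1,3)
m=(P[:,2]>.026)&(P[:,2]<.036);Q=P[m][:,:2]*1000
r=cv2.minAreaRect(Q.astype(np.float32));print(m.sum(),np.round(r[0],1),np.round(r[1],1),round(r[2],1),P[m][:,2].mean())
E
```

```text
t 17.57 shift [ 0.  -0.1 71. ] turn [-0.  0. -0.] | [476.1  52.7  80. ] rows 1.7
1362 [595.4 -67.3] [114.3  66. ] 71.2 0.029457839464661108
```

play_rows([
  [0.6,0,0,30,0,0,0],
  [0.6,0,0,52,0,0,0],
  [0.6,0,0,63,0,0,0],
  [0.6,0,0,68,0,0,0],
  [0.6,0,0,71,0,0,0],
  [0.6,0,0,71,0,0,0],
  [0.6,0,0,71,0,0,0],
  [0.35,0,0,71,0,0,0],
  [0.3,0,0,71,0,0,0],
  [0.2,0,0,71,0,0,0],
  [0.2,0,0,65,0,0,0],
  [0.1,0,0,50,0,0,0],
  [0,0,0,20,0,0,0],
  [0,0,0,-10,0,0,0],
  [0,0,0,-20,0,0,0],
  [0,0,0,-20,0,0,0],
  [0,0,0,-20,0,0,0],
])

```text
clock: 19.03
tool_pos: [0.4764, 0.0524, 0.1005]
tool_rot: [0.0, 0.824, 0.567, 0.0]
wrist_force: [-0.3, -0.3, 0.5]
opening: 0.0856
gripper_force: 0.0
```

```bash
python3 - <<'E'
from h import *
go([595.4,-67.3,85],71.2)
E
```

```text
t 19.03 shift [-69.1 154.   15.7] turn [ 0.1  0.  -2.2] | [476.4  52.4 100.5] rows 4.1
```

play_rows([
  [0,-69,154,15,0,0,-2.2],
  [0,-69,154,15,0,0,-2.2],
  [0,-69,154,15,0,0,-2.2],
  [0,-69,154,15,0,0,-2.2],
  [0,-69,154,15,0,0,-2.2],
  [0,-69,154,15,0,0,-2.2],
  [0,-69,154,15,0,0,-2.2],
  [0,-69,154,15,0,0,-2.2],
  [0,-69,154,15,0,0,-2.2],
  [0,-69,154,15,0,0,-2.2],
])

```text
clock: 19.87
tool_pos: [0.5948, -0.0654, 0.0854]
tool_rot: [-0.0, 0.812, 0.583, -0.0]
wrist_force: [-0.2, -0.2, 0.6]
opening: 0.0855
gripper_force: 0.0
```

```bash
python3 - <<'E'
from h import *
im=chk([476,52.7],69,.018)
go([595.4,-67.3,5],71.2)
E
```

```text
piece in tray x,y [ 2.8 -2.5] [70. 45.] 68.8 top z 0.0222 594
t 19.92 shift [-1.4  0.9 80.5] turn [-0.   0.   0.1] | [595.  -65.7  85.5] rows 1.9
```

play_rows([
  [0,-1,1,30,0,0,0],
  [0,-1,1,50,0,0,0],
  [0,-1,1,65,0,0,0],
  [0,-1,1,74,0,0,0],
  [0,-1,1,79,0,0,0],
  [0,-1,1,79,0,0,0],
  [0,-1,1,79,0,0,0],
  [0.1,-1,1,79,0,0,0],
  [0.15,-1,1,79,0,0,0],
  [0.2,-1,1,79,0,0,0],
  [0.25,-1,1,79,0,0,0],
  [0.3,-1,1,79,0,0,0],
  [0.35,-1,1,79,0,0,0],
  [0.35,-1,1,79,0,0,0],
  [0.35,-1,1,79,0,0,0],
  [0.35,-1,1,79,0,0,0],
], grip_force=40)

```text
clock: 21.25
tool_pos: [0.5964, -0.0679, 0.0073]
tool_rot: [0.0, 0.813, 0.582, 0.0]
wrist_force: [-1.7, -0.1, 5.6]
opening: 0.0654
gripper_force: 46.0
```

play_rows([
  [0.35,0,0,-4,0,0,0],
  [0.35,0,0,-12,0,0,0],
  [0.35,0,0,-30,0,0,0],
  [0.35,0,0,-60,0,0,0],
  [0.35,0,0,-90,0,0,0],
  [0.35,0,0,-90,0,0,0],
  [0.35,0,0,-90,0,0,0],
  [0.35,0,0,-90,0,0,0],
])

```text
clock: 21.92
tool_pos: [0.5955, -0.0684, 0.096]
tool_rot: [-0.0, 0.813, 0.582, -0.0]
wrist_force: [-0.4, -0.4, -1.6]
opening: 0.0659
gripper_force: 45.2
```

```bash
python3 - <<'E'
from h import *
go([444.4,-226.3,100],75.5)
E
```

```text
t 21.92 shift [-198.1  -92.2   -3.8] turn [-0.   0.  -4.3] | [595.5 -68.4  96. ] rows 5.2
```

play_rows([
  [0.35,-10,-5,-20,0,0,0],
  [0.35,-40,-20,-20,0,0,0],
  [0.35,-198,-92,-20,0,0,-4.3],
  [0.35,-198,-92,-20,0,0,-4.3],
  [0.35,-198,-92,-20,0,0,-4.3],
  [0.35,-198,-92,-20,0,0,-4.3],
  [0.35,-198,-92,-20,0,0,-4.3],
  [0.35,-198,-92,20,0,0,-4.3],
  [0.35,-198,-92,30,0,0,-4.3],
  [0.35,-198,-92,30,0,0,-4.3],
  [0.35,-198,-92,30,0,0,-4.3],
  [0.35,-198,-92,30,0,0,-4.3],
  [0.35,-198,-92,30,0,0,-4.3],
])

```text
clock: 23.0
tool_pos: [0.4466, -0.2255, 0.0673]
tool_rot: [0.001, 0.79, 0.613, 0.001]
wrist_force: [-0.2, -0.1, -1.6]
opening: 0.0654
gripper_force: 46.2
```

```bash
python3 - <<'E'
from h import *
go([444.4,-226.3,11],75.5)
E
```

```text
t 23.0 shift [-1.3 -2.1 56.3] turn [0.1 0.  0.1] | [ 446.6 -225.5   67.3] rows 1.4
```

play_rows([
  [0.35,-1,-1,20,0,0,0],
  [0.35,-1,-1,38,0,0,0],
  [0.35,-1,-1,48,0,0,0],
  [0.35,-1,-1,53,0,0,0],
  [0.35,-1,-1,55,0,0,0],
  [0.35,-1,-1,56,0,0,0],
  [0.35,-1,-1,56,0,0,0],
  [0.35,-1,-1,56,0,0,0],
  [0.15,-1,-1,56,0,0,0],
  [0.08,-1,-1,56,0,0,0],
  [0,-1,-1,56,0,0,0],
  [0,-1,-1,56,0,0,0],
  [0,-1,-1,45,0,0,0],
  [0,-1,-1,20,0,0,0],
  [0,-1,-1,-20,0,0,0],
  [0,-1,-1,-60,0,0,0],
  [0,-1,-1,-90,0,0,0],
  [0,-1,-1,-90,0,0,0],
  [0,-1,-1,-90,0,0,0],
])

```text
clock: 24.58
tool_pos: [0.4452, -0.2272, 0.1588]
tool_rot: [0.002, 0.791, 0.612, 0.001]
wrist_force: [0.0, -0.6, -1.3]
opening: 0.0853
gripper_force: 0.0
```

play_rows([
  [0,30,-30,-40,0,0,0],
  [0,60,-80,-80,0,0,0],
  [0,100,-130,-80,0,0,0],
  [0,130,-170,-80,0,0,0],
  [0,130,-170,-80,0,0,0],
  [0,130,-170,-80,0,0,0],
  [0,130,-170,-80,0,0,0],
  [0,130,-170,-80,0,0,0],
])

```text
clock: 25.25
tool_pos: [0.3108, -0.058, 0.2359]
tool_rot: [0.001, 0.79, 0.613, -0.001]
wrist_force: [0.8, -1.5, -0.3]
opening: 0.0857
gripper_force: 0.0
```

```bash
python3 - <<'E'
from h import *
im=chk([444.4,-226.3],75.5,.026)
chk([476,52.7],69,.018);chk([441.8,363.5],113,.018);chk([617,195.3],84.8,.018)
cv2.imwrite("pics/end.png",cv2.resize(im[100:290,160:500,::-1],None,fx=2.3,fy=2.3))
E
```

```text
piece in tray x,y [1.1 1.3] [117.  66.] 75.4 top z 0.0332 1472
piece in tray x,y [ 2.9 -2.6] [70. 45.] 69.2 top z 0.022 594
piece in tray x,y [ 0.9 -3.6] [39. 54.] 22.2 top z 0.0247 410
piece in tray x,y [2.6 2.8] [90. 28.] 85.2 top z 0.0219 459
```

View pics/end.png

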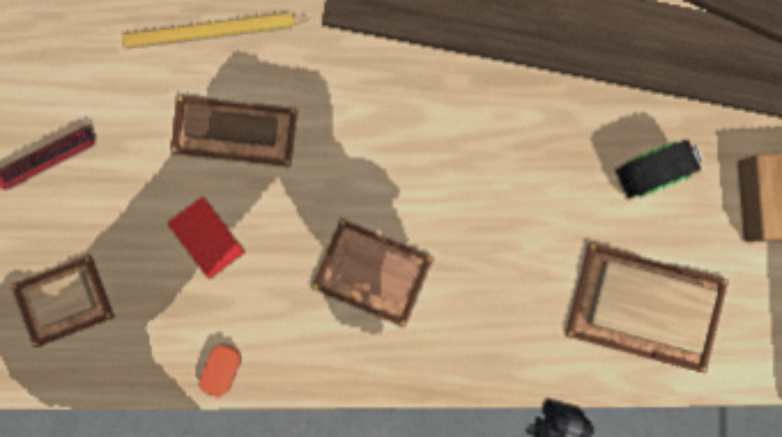

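All four pieces lie in their trays: small (62,300), long (235,127), medium (372,272) and block (655,305). They measure flat and within 4 mm of centre, and the gripper is clear.

```bash
python3 -c "
from station import manip
print(manip.sign_off())"
```

```text
the job is handed in; nothing more can be done
None
```

The stack is taken apart from the top down and each piece lies flat in its own tray, within about 4 mm of centre by the last camera check; handed in at about 25 s, and no verdict was returned.

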